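Sort the tooth-gem station's supplies into their trays

TASK

Put the supplies on the treatment trolley back where each kind belongs: lay both syringes flat in the long steel tray, side by side and pointing along its length (either way round), stand both gem pots flat and lid up next to each other in the square tray, and stand the dropper bottle upright inside the round stand. Set each one down rather than dropping it, do not knock the bottle or a pot over, and leave the brush tumbler and the jelly tub where they are.

Things in the scene. Friction and masses are not known exactly. Their poses are not given: they have to be found in the camera images.
- syringe_a: first of two alike: white capped gel syringe lying on its side, 15 g. Origin on the barrel axis at the place to grip, 7 mm above its support. x along it towards the cap. Barrel 14 mm dia, x -25 to +32 mm; black flange at x -26 mm (28 wide, 14 high: no rolling); thin plunger, 14 mm thumb disc ending at x -49 mm; 8 mm cap ending at x +50 mm
- syringe_b: second of two alike: white capped gel syringe lying on its side, 15 g. Origin on the barrel axis at the place to grip, 7 mm above its support. x along it towards the cap. Barrel 14 mm dia, x -25 to +32 mm; black flange at x -26 mm (28 wide, 14 high: no rolling); thin plunger, 14 mm thumb disc ending at x -49 mm; 8 mm cap ending at x +50 mm
- pot_a: first of two alike: small clear round gem pot with a grey lid rim and silvery gems inside, closed, standing: 38 mm diameter, 24 mm high, 20 g. Origin at the centre of its underside, z up through the lid; yaw means nothing
- pot_b: second of two alike: small clear round gem pot with a grey lid rim and silvery gems inside, closed, standing: 38 mm diameter, 24 mm high, 20 g. Origin at the centre of its underside, z up through the lid; yaw means nothing
- bottle: white dropper bottle standing upright with a black tapered cap: body 28 mm diameter up to 42 mm high, then a shoulder and the cap (16 mm narrowing to 12 mm diameter) from 48 to 66 mm high; 30 g. Origin at the centre of its underside, z up through the cap
- long_tray: fixed, the long open steel tray, where syringes belong: 200 mm (its x) by 126 mm (its y) outside, 12 mm high, walls and floor 3 mm thick (inside 194 by 120 mm). Origin at the centre of its underside, inner floor at 3 mm; x is its long direction, z up. Two syringes lie in it side by side
- square_tray: fixed, the square open white plastic tray, where gem pots belong: 130 by 130 mm outside, 12 mm high, walls and floor 3 mm thick (inside 124 by 124 mm). Origin at the centre of its underside, inner floor at 3 mm; x and y along its sides, z up. Two pots stand in it side by side
- round_stand: fixed, the round open metal stand, where the bottle belongs: about 72 mm outside diameter, 16 mm high, inside about 58 mm diameter at the top and a little wider below. Origin at the centre of its underside, inner floor at 4 mm, z up
- tumbler: bystander, loose: clear tumbler of purple brushes, 74 mm diameter at the rim, 90 mm high, brushes up to 120 mm; leave alone. Origin at the centre of its underside
- tub: bystander, loose: jelly tub with dark lid, 68 mm diameter, 42 mm high; leave alone. Origin at the centre of its underside

How it is judged:
By the outcome, as a careful person would: the job done as asked, in the order asked, and still so for the second after the job is handed in, with the robot touching nothing.
It also fails if it takes over 115 s, if anything falls off the work surface, if the arm or the gripper's body presses on something with over 40 N, if the wrist force passes 120 N, or if a joint passes its speed limit or range.

ROBOT

A 6-joint arm with a two-finger parallel gripper is mounted at the origin on the work surface. World frame = base frame: x ahead of the robot, y to its left, z up, the work surface at z = 0. Lengths are in m, angles in rad, forces in N, time in s.
With the tool pointing down it reaches from about 0.35 to 0.975 m from the base axis. Payload 17.4 kg.
Tool frame: the origin (TCP) lies between the finger pads; the fingertips stand 22 mm ahead of it and the grasp point (between the pads) lies 3 mm ahead of it (manip.tips_ahead is the distance from the TCP to the fingertips, in m); z points along the fingers, y is the line along which they close (so a half turn about z gives the same grasp; the last joint's range is limited). The gripper opens to 85 mm and grips with 20 to 120 N. Pads are 22 mm wide; open, the fingers measure 114 mm over their backs; the gripper's body (76 mm by 85 mm) begins 54 mm behind the grasp point. The pads swing forward as they close: fully open they stand 13 mm farther back than shut.
Start: joints at [1.26, 0.116, 1.442, -0, 1.584, -0.038], TCP at [0.182, 0.65, 0.223] pointing down, gripper open.
Joint ranges: [-2.83, 2.83], [-0.83, 2.19], [0.07, 2.5], [-1.14, 4.28], [0.01, 3], [-2.97, 2.97]. Speed limits (rad/s): [1.89, 1.89, 2.22, 3.14, 3.14, 3.14].

INTERFACE

Orientations are given as a rotation vector (axis times angle).
In Python, from cell import sense, eyes, ticket, manip gives the robot as it stands.
- The arm moves only by the tool servo_tool, never from a script. Its argument "steps" is one flat list of numbers, 5 for each row, row after row: the shift along the tool's x, y, z in cm, then the turn about the tool's z in rad, then the opening, from 0 (shut) to 1 (fully open). A call has 1 to 20 rows; each row is the pose to reach, as a shift and turn from the pose commanded when the call began, along the tool's axes at that moment; what a row does not reach only later rows make up. A row lasts 1/8 s, in which the tool goes at most 62.5 mm and 10.7 degrees, less where a joint would pass 70% of its speed; a pose out of reach is approached as far as the arm can. A call with a gripper value outside its range is refused whole. The fingers move at their own pace and stop on an object; "squeeze" is the grip in N (left out, the last holds). Time passes only in rows, so rows that repeat a pose let the fingers close. It gives the time, the measured TCP pose, the force, the opening and the grip force at its end, in the units of the state.
- sense(): the state, without advancing time (a new reading comes with each control period).
- eyes.camera(name): name is "scene" or "top"; returns (picture, depth): 420x560x3 uint8, red, green, blue; 420x560 float32, m along the optical axis (not along the pixel's ray), 0 where there is no reading.
- eyes.camera_model(name): a dict with "mtx" (3x3 intrinsics, pixels), "R" (3x3) and "t" (3): a world point X has camera coordinates R X + t. Camera axes: x right, y down, z forward; pixel columns grow to the right and rows downward; lengths in m; the calibration is good to about 2 mm. A picture is of the moment at which its call begins. camera_model takes no time and is no camera call.
- ticket.sign_off(): hands the job in; it is judged then, once.
The state is a dict: "clock": time; "qpos": joint angles; "qd": joint speeds; "effort": joint torques, N m; "ee_pos": TCP position; "ee_rot": TCP orientation; "force": force on the tool from outside, world axes, zero at the start; "moment": the same for the moment, N m; "opening": opening from 0.0 (shut) to 1.0 (fully open); "gripper_force": force on a finger pad.
Only numpy, scipy, OpenCV 4.12 (cv2) and the standard library are available. Lean on these libraries where they do the work, as an engineer would, in place of code of your own. Each camera call takes 0.05 s, during which the arm holds its last target. There are 200 camera calls.

## Working session

There is one attempt and no reset: what is moved stays moved. The work goes in short steps, Python scripts to look and compute and a tool call to move; the robot and the scene stay as the last step left them, time stands still between calls to the robot, and variables do not carry over. Pictures are saved under pics/ and viewed, at most 17 in all, crops included, and the job is handed in when it is done.

Besides the shell and the picture viewer there is one more tool, called after "Call:" by a JSON object that holds its "api" and its "payload", one argument or row to a line. servo_tool: Moves the arm, as the interface text tells. Its arguments: {"type":"object","properties":{"steps":{"type":"array"},"squeeze":{"type":"number"}},"required":["steps"]}

```bash
mkdir -p pics; ls; python3 - <<'E'
from cell import sense, eyes, ticket, manip
import cv2, numpy as np
s=sense(); print({k:np.round(v,3).tolist() for k,v in s.items()}); print(manip)
for n in("top","scene"):
    p,d=eyes.camera(n); cv2.imwrite(f"pics/{n}0.png",p[:,:,::-1]); np.save(f"pics/{n}0.npy",d)
    m=eyes.camera_model(n); print(n,{k:np.round(v,3).tolist() for k,v in m.items()})
E
```

```text
pics
{'clock': 0.0, 'qpos': [1.26, 0.117, 1.442, 0.0, 1.584, -0.038], 'qd': [0.001, 0.001, -0.001, 0.002, -0.001, -0.001], 'effort': [-0.005, -73.199, -63.249, -0.0, 0.006, 0.0], 'ee_pos': [0.182, 0.65, 0.222], 'ee_rot': [-0.427, -3.112, 0.002], 'force': [0.411, 0.007, 0.553], 'moment': [0.026, 0.021, 0.025], 'gripper_force': 0.0, 'opening': 0.997}
<Robot object at 0x7f568c763b60>
top {'mtx': [[390.334, 0.0, 278.288], [0.0, 390.334, 216.229], [0.0, 0.0, 1.0]], 'R': [[-0.019, -1.0, 0.022], [-0.99, 0.015, -0.141], [0.14, -0.025, -0.99]], 't': [-0.0, 0.5, 1.04]}
scene {'mtx': [[387.333, 0.0, 278.332], [0.0, 387.333, 209.987], [0.0, 0.0, 1.0]], 'R': [[0.737, 0.676, -0.007], [0.387, -0.431, -0.815], [-0.554, 0.597, -0.58]], 't': [-0.387, -0.16, 1.483]}
```

View pics/top0.png

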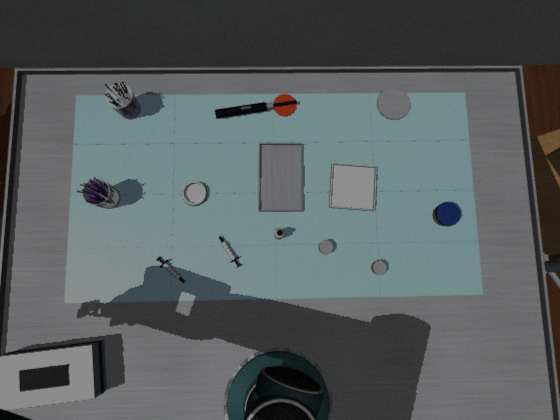

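View pics/scene0.png

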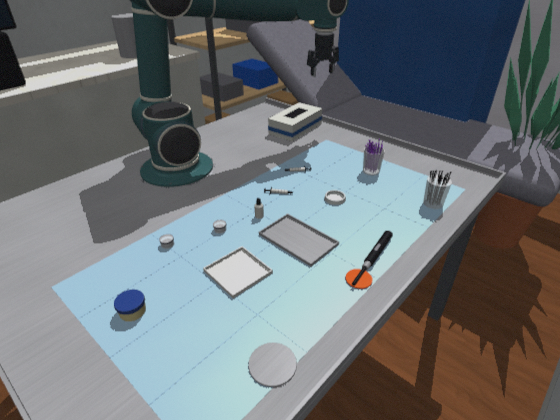

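The top view shows syringes at (171,270) and (230,251), bottle (280,233), pots (326,247) and (380,267). The long tray is at (281,178), the square tray (353,187) and the round stand (196,194). The purple tumbler is at (100,193) and the tub at (448,214). The scene view agrees.

```bash
cat > h.py <<'E'
import numpy as np, cv2
from cell import sense, eyes
from scipy.spatial.transform import Rotation as Ro
def ray(n,uv,z):
    m=eyes.camera_model(n); K,R,t=(np.array(m[k]) for k in("mtx","R","t"))
    uv=np.atleast_2d(uv).astype(float); d=(np.linalg.inv(K)@np.c_[uv,np.ones(len(uv))].T).T@R
    c=-R.T@t; return c+d*((z-c[2])/d[:,2])[:,None]
def proj(n,X):
    m=eyes.camera_model(n); q=(np.array(m["R"])@np.atleast_2d(X).T).T+np.array(m["t"]); q=q@np.array(m["mtx"]).T; return q[:,:2]/q[:,2:]
def go(x,y,z,yaw=None):
    "tool-axis shift cm and turn to get TCP to x,y,z with tool y line at world angle yaw (deg)"
    s=sense(); M=Ro.from_rotvec(s["ee_rot"]).as_matrix()
    d=M.T@(np.array([x,y,z])-s["ee_pos"])*100
    a=np.arctan2(M[1,1],M[0,1]); t=0
    if yaw is not None: t=-((np.deg2rad(yaw)-a+np.pi/2)%np.pi-np.pi/2)
    print("shift cm",d.round(2),"turn",round(t,3),"q6",s["qpos"][5].round(2),"tilt",M[:,2].round(3),"yaw",np.rad2deg(a).round(1))
E
python3 - <<'E'
import cv2
p=cv2.imread("pics/top0.png"); cv2.imwrite("pics/c1.png",cv2.resize(p[135:295,148:398],None,fx=3,fy=3,interpolation=cv2.INTER_CUBIC))
from h import *
d=np.load("pics/top0.npy")
# known: tray floors etc. coarse
for n,uv,z in [("syrA",(171,270),.007),("syrB",(230,251),.007),("bottle",(280,233),.05),("potA",(326,247),.024),("potB",(380,267),.024),("long",(281,178),.008),("sq",(353,187),.008),("round",(196,194),.012),("tumb",(110,198),.0),("tub",(448,214),.042)]: 
    X=ray("top",uv,z)[0]; u,v=uv; print(n,X.round(3),"reach",np.hypot(*X[:2]).round(3),"depth z-check", end=" ")
    m=eyes.camera_model("top");R,t=np.array(m["R"]),np.array(m["t"]); c=np.linalg.inv(m["mtx"])@[u,v,1]*d[v,u]; print((R.T@(c-t)).round(3))
E
```

```text
syrA [0.359 0.289 0.007] reach 0.461 depth z-check [0.359 0.287 0.016]
syrB [0.408 0.127 0.007] reach 0.428 depth z-check [0.408 0.127 0.011]
bottle [ 0.452 -0.012  0.05 ] reach 0.452 depth z-check [ 0.451 -0.012  0.061]
potA [ 0.414 -0.139  0.024] reach 0.436 depth z-check [ 0.414 -0.139  0.021]
potB [ 0.356 -0.286  0.024] reach 0.457 depth z-check [ 0.356 -0.286  0.023]
long [ 0.614 -0.019  0.008] reach 0.615 depth z-check [ 0.616 -0.019  0.   ]
sq [ 0.585 -0.225  0.008] reach 0.627 depth z-check [ 0.586 -0.226  0.003]
round [0.57  0.222 0.012] reach 0.612 depth z-check [0.572 0.224 0.004]
tumb [0.565 0.467 0.   ] reach 0.733 depth z-check [0.551 0.438 0.071]
tub [ 0.498 -0.478  0.042] reach 0.69 depth z-check [ 0.498 -0.48   0.039]
```

View pics/c1.png

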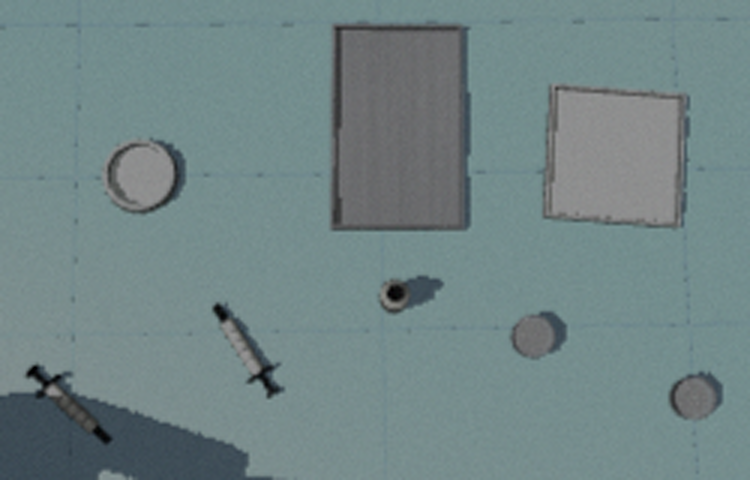

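The crop shows the parts clearly. In crop pixels, syringe A runs (35,371) to (109,439) with its cap lower right, and syringe B runs (273,394) to (217,304) with its cap upper left. The pots are at (534,336) and (694,398), and the bottle cap at (396,292).

```bash
python3 - <<'E'
from h import *
f=lambda P:np.array([148,135])+(np.array(P,float)+.5)/3-.5
for n,a,b in [("A",(35,371),(109,439)),("B",(273,394),(217,304))]:
    P=ray("top",f([a,b]),.007); v=P[1]-P[0]; L=np.linalg.norm(v); print("syr",n,"L",L.round(4),"origin",(P[0]+v*49/99).round(4),"yaw",np.rad2deg(np.arctan2(v[1],v[0])).round(1), "+x32:",(P[0]+v*81/99).round(3))
for n,c in [("long",[(332,24),(469,26),(469,230),(332,230)]),("sq",[(549,84),(688,94),(682,228),(544,218)])]:
    P=ray("top",f(c),.012); e=np.roll(P,-1,0)-P; print(n,P.mean(0).round(4),"sides",np.linalg.norm(e,axis=1).round(3),"ang",(np.rad2deg(np.arctan2(e[:,1],e[:,0]))).round(1))
for n,c,z in [("round",(142,175),.016),("pot1",(534,336),.024),("pot2",(694,398),.024),("bottle",(396,291),.066)]: print(n,ray("top",f(c),z).round(4))
# second view check with scene cam: HSV-free, projected positions of these
m=eyes.camera_model("top")
E
```

```text
syr A L 0.0934 origin [0.3601 0.2879 0.007 ] yaw -132.6 +x32: [0.34  0.266 0.007]
syr B L 0.0989 origin [0.4081 0.1287 0.007 ] yaw 31.6 +x32: [0.435 0.145 0.007]
long [ 0.6171 -0.0196  0.012 ] sides [0.132 0.199 0.129 0.201] ang [-91.5 178.4  89.1  -0.7]
sq [ 0.5859 -0.2242  0.012 ] sides [0.134 0.131 0.131 0.131] ang [-94.9 174.4  85.   -4.2]
round [[0.5723 0.2242 0.016 ]]
pot1 [[ 0.4147 -0.1382  0.024 ]]
pot2 [[ 0.3554 -0.2831  0.024 ]]
bottle [[ 0.4541 -0.0107  0.066 ]]
```

```bash
python3 - <<'E'
from h import *
from cell import manip
print(manip.tips_ahead)
go(.358,.286,.10,-42.6); go(.358,.286,.026,-42.6)
E
```

```text
0.022
shift cm [-26.77 -30.28  12.22] turn -1.1 q6 -0.04 tilt [-0.    -0.001 -1.   ] yaw 74.4
shift cm [-26.77 -30.27  19.62] turn -1.1 q6 -0.04 tilt [-0.    -0.001 -1.   ] yaw 74.4
```

Call:
{"api": "servo_tool", "payload": {
  "steps": [-5, -6, 2, -0.15, 1, -10, -11, 4, -0.3, 0.8, -15, -17, 7, -0.5, 0.5, -20, -22.5, 9, -0.7, 0.5, -24, -27, 11, -0.9, 0.5, -26, -29.5, 12, -1.05, 0.5, -26.8, -30.3, 12.2, -1.1, 0.5, -26.8, -30.3, 12.2, -1.1, 0.5, -26.8, -30.3, 12.2, -1.1, 0.5, -26.8, -30.3, 12.2, -1.1, 0.5, -26.8, -30.3, 12.2, -1.1, 0.5]
}}

```text
clock: 1.48
ee_pos: [0.358, 0.2869, 0.1008]
ee_rot: [-1.264, 2.876, 0.0]
force: [-0.5, -0.3, 0.3]
opening: 0.508
gripper_force: 0.0
```

```bash
python3 - <<'E'
from h import *
go(.358,.286,.026,-42.6)
a,b=eyes.camera("top"); c,d=eyes.camera("scene"); cv2.imwrite("pics/m1.png",np.hstack([cv2.resize(a[235:305,130:230,::-1],(400,280)),cv2.resize(c[140:210,250:350,::-1],(400,280))])); print(sense()["clock"])
E
```

```text
shift cm [ 0.07 -0.06  7.48] turn 0.001 q6 -1.78 tilt [ 0.  0. -1.] yaw 137.5
1.575
```

View pics/m1.png

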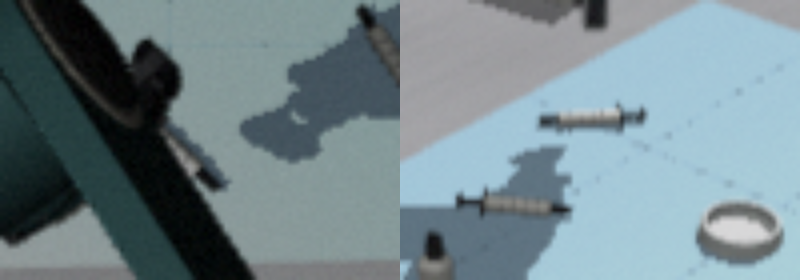

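The scene half shows syringe A lit, cap end at (540,120) and thumb end at (643,117) in the picture. The gripper is still above and to its left. I'll cross-check its position.

```bash
python3 - <<'E'
from h import *
f=lambda P:np.array([250,140])+(np.array(P,float)-[400,0]+.5)/4-.5
for a,b in [((643,117),(540,120)),((457,201),(570,210))]:
    P=ray("scene",f([a,b]),.007); v=P[1]-P[0]; L=np.linalg.norm(v); print("L",L.round(4),"o",(P[0]+v*49/99).round(4),np.rad2deg(np.arctan2(v[1],v[0])).round(1))
E
```

```text
L 0.097 o [0.3571 0.2908 0.007 ] -134.9
L 0.0984 o [0.4039 0.1297 0.007 ] 33.5
```

Call:
{"api": "servo_tool", "payload": {
  "steps": [0, 0, 2.5, 0.02, 0.5, 0, 0, 5, 0.02, 0.5, 0, 0, 6.5, 0.02, 0.5, 0, 0, 7.4, 0.02, 0.5, 0, 0, 7.4, 0.02, 0.4, 0, 0, 7.4, 0.02, 0.3, 0, 0, 7.4, 0.02, 0.2, 0, 0, 7.4, 0.02, 0.05, 0, 0, 7.4, 0.02, 0.05, 0, 0, 7.4, 0.02, 0.05, 0, 0, 7.4, 0.02, 0.05],
  "squeeze": 25
}}

```text
clock: 2.95
ee_pos: [0.3583, 0.286, 0.0266]
ee_rot: [1.234, -2.889, 0.0]
force: [0.8, -0.4, 0.0]
opening: 0.047
gripper_force: 0.0
```

```bash
python3 - <<'E'
from h import *
c,d=eyes.camera("scene"); cv2.imwrite("pics/m2.png",cv2.resize(c[130:220,240:360,::-1],(800,600),interpolation=cv2.INTER_CUBIC)); s=sense();print(s["opening"],s["gripper_force"],s["ee_pos"],proj("scene",[s["ee_pos"]]))
E
```

```text
0.04834001290425343 0.0 [0.3583207  0.28602028 0.02659112] [[297.1843088  165.21716164]]
```

View pics/m2.png

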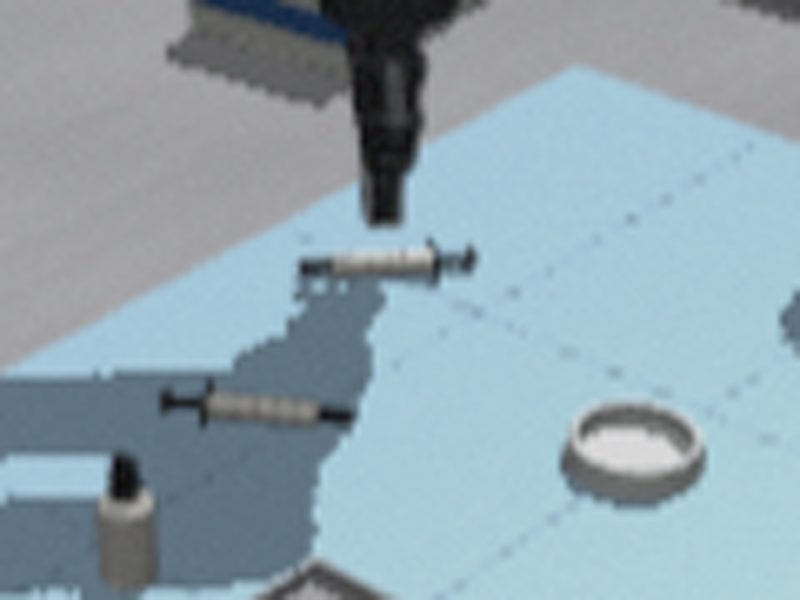

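The fingers closed at picture (385,225), well above and behind the untouched syringe at (385,262). I'll check the real tip position from depth.

```bash
python3 - <<'E'
from h import *
c,d=eyes.camera("scene"); m=eyes.camera_model("scene"); K,R,t=(np.array(m[k]) for k in("mtx","R","t"))
def bp(m,d,u,v):
    R,t=np.array(m["R"]),np.array(m["t"]); return R.T@(np.linalg.inv(m["mtx"])@[u,v,1]*d[v,u]-t)
for v in range(150,172,2): print(v,[bp(m,d,u,v).round(3).tolist() for u in (296,298)])
print(sense()["qpos"].round(3))
E
```

```text
150 [[0.389, 0.24, 0.117], [0.395, 0.245, 0.117]]
152 [[0.381, 0.25, 0.103], [0.387, 0.255, 0.103]]
154 [[0.381, 0.251, 0.094], [0.381, 0.262, 0.09]]
156 [[0.367, 0.268, 0.075], [0.368, 0.278, 0.071]]
158 [[0.366, 0.27, 0.066], [0.368, 0.278, 0.063]]
160 [[0.366, 0.27, 0.057], [0.368, 0.279, 0.055]]
162 [[0.362, 0.274, 0.046], [0.366, 0.281, 0.045]]
164 [[0.323, 0.322, 0.004], [0.328, 0.328, 0.003]]
166 [[0.332, 0.311, 0.003], [0.339, 0.314, 0.004]]
168 [[0.356, 0.282, 0.016], [0.361, 0.288, 0.015]]
170 [[0.356, 0.283, 0.007], [0.363, 0.286, 0.008]]
[ 0.618 -0.246  2.112 -0.     1.275 -1.76 ]
```

Tips are at z≈0.04 m although the reported pose implies 0.005 m, so the reported height is about 3.5 cm low. The xy position agrees. I'll open, go down carefully and re-measure.

Call:
{"api": "servo_tool", "payload": {
  "steps": [0, 0, 0, 0, 0.3, 0, 0, 0, 0, 0.5, 0, 0, 0.5, 0, 0.5, 0, 0, 1, 0, 0.5, 0, 0, 1.5, 0, 0.5, 0, 0, 2, 0, 0.5, 0, 0, 2, 0, 0.5]
}}

```text
clock: 3.92
ee_pos: [0.3581, 0.2859, 0.0061]
ee_rot: [1.234, -2.888, 0.0]
force: [0.1, 0.7, -0.7]
opening: 0.504
gripper_force: 0.0
```

```bash
cat >> h.py <<'E'
def tip(n="scene",z=(.008,.2),w=.07):
    "fingertip z: lowest points near TCP xy that are off the table"
    p,d=eyes.camera(n); m=eyes.camera_model(n); R,t=np.array(m["R"]),np.array(m["t"])
    v,u=np.nonzero(d>0); X=(np.c_[u,v,np.ones(len(u))]@np.linalg.inv(m["mtx"]).T*d[v,u][:,None]-t)@R
    s=sense(); k=(np.hypot(*(X[:,:2]-s["ee_pos"][:2]).T)<w)&(X[:,2]>z[0])&(X[:,2]<z[1]); 
    return p,X[k],np.c_[u,v][k]
E
python3 - <<'E'
from h import *
p,X,uv=tip(w=.05,z=(.008,.08)); o=np.argsort(X[:,2])
print(sense()["force"].round(1))
for r in range(uv[:,1].min(),uv[:,1].max()+1):
    k=uv[:,1]==r; print(r,uv[k,0].min(),uv[k,0].max(),X[k,2].min().round(3),X[k,2].max().round(3),X[k].mean(0).round(3), p[r,uv[k,0]].mean(0).round())
E
```

```text
[ 0.3 -0.1  0.7]
152 295 295 0.068 0.068 [0.336 0.299 0.068] [30. 32. 34.]Traceback (most recent call last):
  File "<stdin>", line 5, in <module>
    return umr_minimum(a, axis, None, out, keepdims, initial, where)
ValueError: zero-size array to reduction operation minimum which has no identity
```

```bash
python3 - <<'E'
from h import *
p,X,uv=tip(w=.06,z=(.008,.08))
for r in sorted(set(uv[:,1])):
    k=uv[:,1]==r; print(r,uv[k,0].min(),uv[k,0].max(),X[k,2].min().round(3),X[k,2].max().round(3),X[k].mean(0).round(3), p[r,uv[k,0]].mean(0).round())
cv2.imwrite("pics/m3.png",cv2.resize(p[130:220,240:360,::-1],(800,600),interpolation=cv2.INTER_CUBIC))
E
```

```text
151 293 293 0.069 0.069 [0.325 0.299 0.069] [87. 88. 90.]
152 293 295 0.067 0.069 [0.332 0.298 0.068] [50. 50. 54.]
153 293 293 0.06 0.06 [0.324 0.301 0.06 ] [75. 76. 77.]
155 294 294 0.059 0.059 [0.336 0.293 0.059] [27. 29. 30.]
156 294 294 0.055 0.055 [0.336 0.293 0.055] [26. 29. 28.]
157 294 295 0.049 0.076 [0.352 0.277 0.062] [24. 26. 28.]
158 294 300 0.043 0.073 [0.369 0.272 0.066] [25. 27. 27.]
159 294 301 0.04 0.08 [0.382 0.259 0.071] [29. 29. 33.]
160 294 302 0.038 0.078 [0.388 0.254 0.071] [39. 41. 45.]
161 294 302 0.031 0.073 [0.387 0.255 0.067] [37. 39. 43.]
162 294 300 0.029 0.069 [0.38  0.258 0.059] [31. 32. 34.]
163 294 300 0.025 0.056 [0.372 0.268 0.048] [40. 41. 43.]
164 295 300 0.046 0.052 [0.379 0.263 0.048] [47. 51. 54.]
165 295 304 0.017 0.046 [0.376 0.272 0.04 ] [60. 67. 71.]
166 295 304 0.015 0.043 [0.378 0.27  0.037] [53. 58. 62.]
167 292 310 0.015 0.038 [0.37  0.284 0.024] [110. 122. 128.]
168 288 310 0.011 0.034 [0.368 0.285 0.019] [107. 116. 120.]
169 285 305 0.008 0.032 [0.359 0.273 0.016] [89. 92. 93.]
170 285 305 0.008 0.023 [0.356 0.27  0.012] [74. 77. 77.]
```

View pics/m3.png

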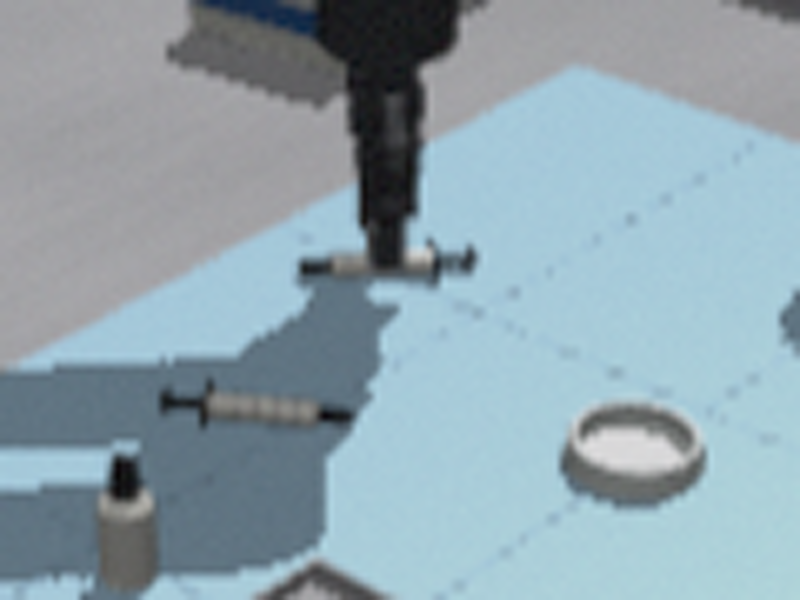

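The near finger tip now sits at z≈0.027 (picture (385,265)), straddling the barrel with zero force. The true height is about reported + 0.036, so 1.6 cm more.

Call:
{"api": "servo_tool", "payload": {
  "steps": [0, 0, 0.5, 0, 0.5, 0, 0, 1, 0, 0.5, 0, 0, 1.4, 0, 0.5, 0, 0, 1.6, 0, 0.5, 0, 0, 1.6, 0, 0.4, 0, 0, 1.6, 0, 0.3, 0, 0, 1.6, 0, 0.2, 0, 0, 1.6, 0, 0.1, 0, 0, 1.6, 0, 0.05, 0, 0, 1.6, 0, 0.05, 0, 0, 1.6, 0, 0.05],
  "squeeze": 25
}}

```text
clock: 5.4
ee_pos: [0.359, 0.2865, -0.0083]
ee_rot: [-1.233, 2.888, 0.001]
force: [-0.8, 1.2, 9.2]
opening: 0.151
gripper_force: 26.5
```

```bash
python3 - <<'E'
from h import *
go(.617,.003,.07,88.8)
E
```

```text
shift cm [  2.62 -38.25  -7.83] turn 0.828 q6 -1.76 tilt [ 0.001  0.001 -1.   ] yaw 136.2
```

Call:
{"api": "servo_tool", "payload": {
  "steps": [0, 0, -1, 0, 0.05, 0, 0, -3, 0, 0.05, 0, 0, -6, 0, 0.05, 0, 0, -8, 0, 0.05, 0, 0, -8, 0, 0.05]
}}

```text
clock: 6.02
ee_pos: [0.3589, 0.2864, 0.0722]
ee_rot: [-1.233, 2.887, 0.001]
force: [-0.6, -0.4, 0.7]
opening: 0.147
gripper_force: 24.4
```

```bash
python3 - <<'E'
from h import *
go(.617,.003,.07,88.8)
E
```

```text
shift cm [  2.62 -38.24   0.24] turn 0.828 q6 -1.76 tilt [ 0.002  0.001 -1.   ] yaw 136.2
```

Call:
{"api": "servo_tool", "payload": {
  "steps": [0.2, -3, 0, 0.07, 0.05, 0.5, -7.5, 0, 0.16, 0.05, 0.9, -12.5, 0, 0.28, 0.05, 1.2, -17.5, 0, 0.4, 0.05, 1.6, -23, 0, 0.52, 0.05, 1.9, -28, 0, 0.64, 0.05, 2.2, -33, 0, 0.74, 0.05, 2.5, -36.5, 0, 0.8, 0.05, 2.6, -38.2, 0, 0.83, 0.05, 2.6, -38.2, 0, 0.83, 0.05, 2.6, -38.2, 0, 0.83, 0.05, 2.6, -38.2, 0, 0.83, 0.05]
}}

```text
clock: 7.52
ee_pos: [0.6158, 0.004, 0.0707]
ee_rot: [0.034, 3.141, 0.0]
force: [0.5, -0.5, -0.5]
opening: 0.15
gripper_force: 24.4
```

```bash
python3 - <<'E'
from h import *
go(.617,.003,-.005,88.8)
p,X,uv=tip(w=.08,z=(.02,.09))
cv2.imwrite("pics/m4.png",cv2.resize(p[170:290,230:390,::-1],(800,600),interpolation=cv2.INTER_CUBIC))
E
```

```text
shift cm [-0.12 -0.09  7.57] turn -0.0 q6 -1.58 tilt [ 0.  0. -1.] yaw 88.8
```

View pics/m4.png

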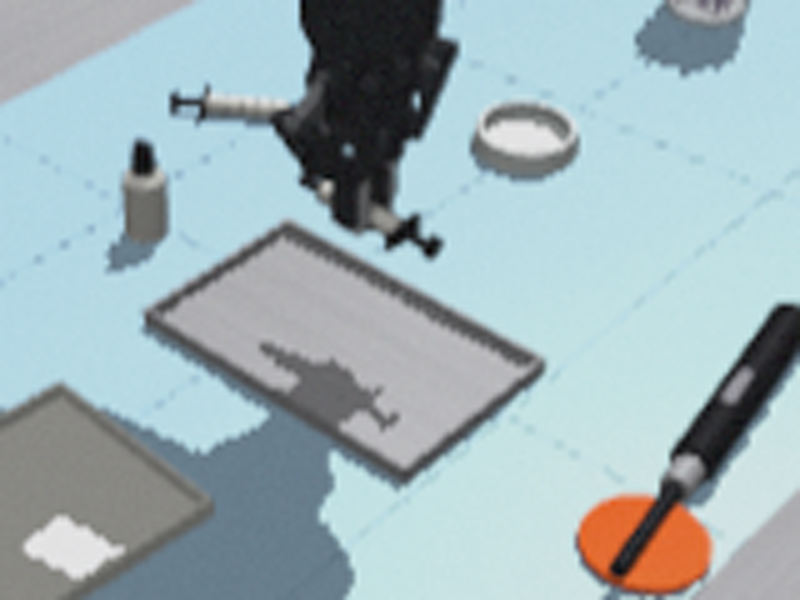

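Syringe A is held level and parallel to the tray's long side. I'll lower it, slowing down near the floor.

Call:
{"api": "servo_tool", "payload": {
  "steps": [-0.1, -0.1, 2.5, 0, 0.05, -0.1, -0.1, 5, 0, 0.05, -0.1, -0.1, 6.5, 0, 0.05, -0.1, -0.1, 7, 0, 0.05, -0.1, -0.1, 7.3, 0, 0.05, -0.1, -0.1, 7.5, 0, 0.05, -0.1, -0.1, 7.5, 0, 0.05]
}}

```text
clock: 8.45
ee_pos: [0.6175, 0.0021, -0.004]
ee_rot: [0.036, 3.141, -0.0]
force: [0.1, -0.5, 0.4]
opening: 0.15
gripper_force: 24.4
```

```bash
python3 - <<'E'
from h import *
print(sense()["force"].round(1),sense()["ee_pos"])
p,X,uv=tip(w=.08,z=(.0,.06))
cv2.imwrite("pics/m5.png",cv2.resize(p[170:290,230:390,::-1],(800,600),interpolation=cv2.INTER_CUBIC))
E
```

```text
[ 0.1 -0.5  0.4] [ 0.61747116  0.00206407 -0.00398416]
```

View pics/m5.png

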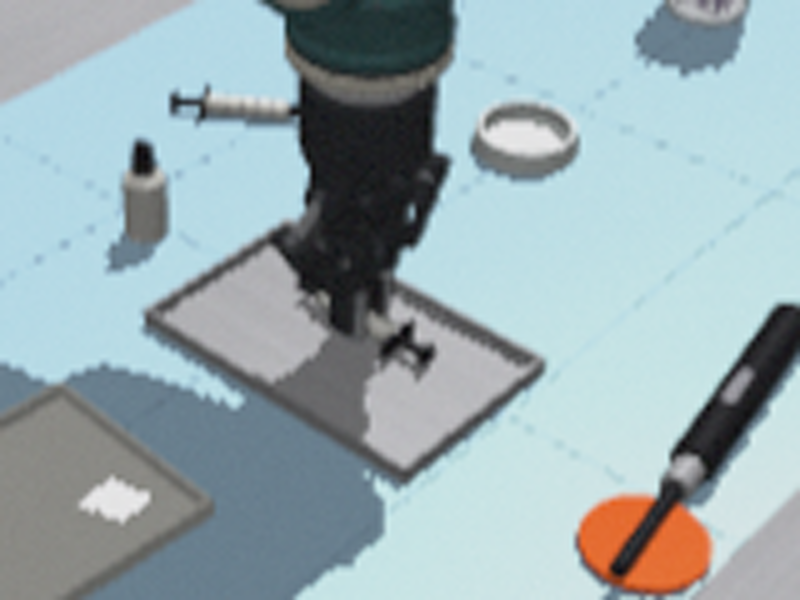

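The syringe is just above the tray floor, inside the walls. I'll lower it to contact.

Call:
{"api": "servo_tool", "payload": {
  "steps": [0, 0, 0.1, 0, 0.05, 0, 0, 0.2, 0, 0.05]
}}

```text
clock: 8.75
ee_pos: [0.6175, 0.0021, -0.0054]
ee_rot: [0.036, 3.141, -0.0]
force: [-9.7, 0.0, 19.2]
opening: 0.152
gripper_force: 33.5
```

Call:
{"api": "servo_tool", "payload": {
  "steps": [0, 0, -0.1, 0, 0.05, 0, 0, -0.1, 0, 0.2, 0, 0, -0.1, 0, 0.3, 0, 0, -0.1, 0, 0.32, 0, 0, -0.1, 0, 0.32, 0, 0, -2, 0, 0.32, 0, 0, -5, 0, 0.32, 0, 0, -7.5, 0, 0.32, 0, 0, -7.5, 0, 0.32]
}}

```text
clock: 9.88
ee_pos: [0.6186, 0.0021, 0.0722]
ee_rot: [0.036, 3.137, -0.0]
force: [-0.5, -0.9, 0.5]
opening: 0.317
gripper_force: 0.0
```

```bash
python3 - <<'E'
from h import *
print(sense()["force"].round(1),sense()["ee_pos"])
go(.407,.129,.07,121.6+.9)
E
```

```text
[-0.5 -0.9  0.5] [0.61858529 0.00205508 0.07221644]
shift cm [21.44 12.21  0.12] turn -0.59 q6 -1.59 tilt [ 0.005 -0.    -1.   ] yaw 88.7
```

Call:
{"api": "servo_tool", "payload": {
  "steps": [2.5, 1.4, 0, -0.07, 0.4, 6, 3.4, 0, -0.16, 0.5, 10.5, 6, 0, -0.29, 0.5, 15, 8.5, 0, -0.42, 0.5, 18.5, 10.5, 0, -0.52, 0.5, 20.8, 11.8, 0, -0.57, 0.5, 21.4, 12.2, 0, -0.59, 0.5, 21.4, 12.2, 2, -0.59, 0.5, 21.4, 12.2, 4, -0.59, 0.5, 21.4, 12.2, 4.5, -0.59, 0.5, 21.4, 12.2, 4.5, -0.59, 0.5]
}}

```text
clock: 11.25
ee_pos: [0.4064, 0.1287, 0.0237]
ee_rot: [0.878, -3.016, 0.0]
force: [0.6, -0.0, 0.2]
opening: 0.497
gripper_force: 0.0
```

```bash
python3 - <<'E'
from h import *
go(.407,.129,-.0075,122.5)
E
```

```text
shift cm [-0.07 -0.01  3.12] turn -0.001 q6 -1.89 tilt [-0. -0. -1.] yaw 122.5
```

Call:
{"api": "servo_tool", "payload": {
  "steps": [0, 0, 1.2, 0, 0.5, 0, 0, 2.2, 0, 0.5, 0, 0, 2.8, 0, 0.5, 0, 0, 3.1, 0, 0.5, 0, 0, 3.1, 0, 0.35, 0, 0, 3.1, 0, 0.2, 0, 0, 3.1, 0, 0.1, 0, 0, 3.1, 0, 0.05, 0, 0, 3.1, 0, 0.05, 0, 0, 3.1, 0, 0.05]
}}

```text
clock: 12.5
ee_pos: [0.4063, 0.129, -0.0071]
ee_rot: [-0.879, 3.016, -0.0]
force: [-1.6, -0.2, 5.7]
opening: 0.148
gripper_force: 25.4
```

Call:
{"api": "servo_tool", "payload": {
  "steps": [0, 0, -1, 0, 0.05, 0, 0, -3, 0, 0.05, 0, 0, -6, 0, 0.05, 0, 0, -8, 0, 0.05, 0, 0, -8, 0, 0.05]
}}

```text
clock: 13.12
ee_pos: [0.4068, 0.1291, 0.0743]
ee_rot: [-0.878, 3.013, -0.0]
force: [0.1, -0.4, -0.4]
opening: 0.152
gripper_force: 24.9
```

```bash
python3 - <<'E'
from h import *
go(.617,-.043,.07,88.8)
E
```

```text
shift cm [ -8.48 -25.81   0.47] turn 0.588 q6 -1.89 tilt [ 0.003  0.001 -1.   ] yaw 122.5
```

Call:
{"api": "servo_tool", "payload": {
  "steps": [-0.8, -2.5, 0, 0.05, 0.05, -2, -6.2, 0, 0.13, 0.05, -3.5, -10.7, 0, 0.24, 0.05, -5, -15.2, 0, 0.35, 0.05, -6.5, -19.8, 0, 0.45, 0.05, -7.7, -23.4, 0, 0.53, 0.05, -8.3, -25.3, 0.2, 0.58, 0.05, -8.5, -25.8, 0.4, 0.59, 0.05, -8.5, -25.8, 0.4, 0.59, 0.05, -8.5, -25.8, 0.4, 0.59, 0.05, -8.5, -25.8, 0.4, 0.59, 0.05]
}}

```text
clock: 14.5
ee_pos: [0.6161, -0.0425, 0.069]
ee_rot: [0.034, 3.141, 0.0]
force: [-0.7, 0.5, -0.0]
opening: 0.152
gripper_force: 24.9
```

```bash
python3 - <<'E'
from h import *
go(.617,-.043,-.004,88.8)
p,d=eyes.camera("scene")
cv2.imwrite("pics/m6.png",cv2.resize(p[170:290,230:390,::-1],(800,600),interpolation=cv2.INTER_CUBIC))
E
```

```text
shift cm [-0.09 -0.05  7.3 ] turn -0.001 q6 -1.66 tilt [ 0. -0. -1.] yaw 88.8
```

View pics/m6.png

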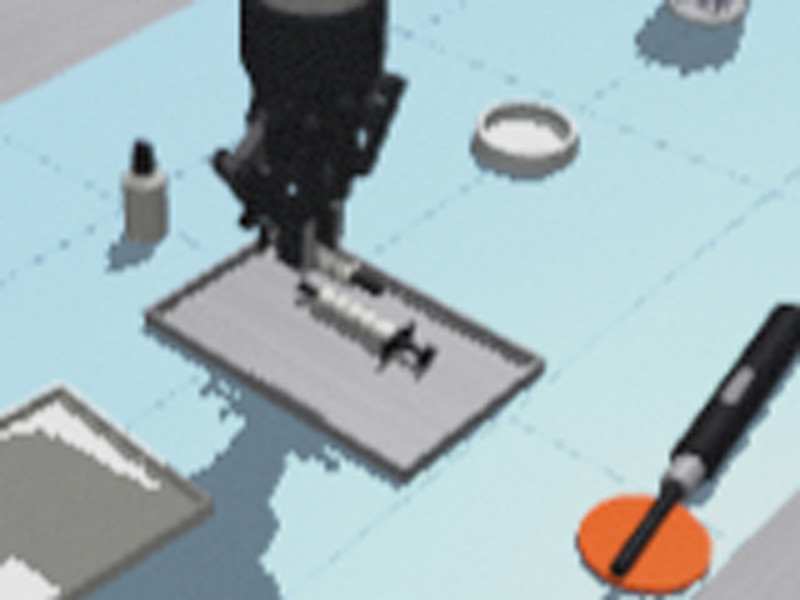

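Syringe A lies flat in the tray, around picture (355,315) and parallel to it. Syringe B is held above, cap end at (372,283). I'll lower B.

Call:
{"api": "servo_tool", "payload": {
  "steps": [-0.1, -0.1, 2.5, 0, 0.05, -0.1, -0.1, 5, 0, 0.05, -0.1, -0.1, 6.3, 0, 0.05, -0.1, -0.1, 6.9, 0, 0.05, -0.1, -0.1, 7.2, 0, 0.05, -0.1, -0.1, 7.3, 0, 0.05, -0.1, -0.1, 7.4, 0, 0.05]
}}

```text
clock: 15.42
ee_pos: [0.6178, -0.0441, -0.0042]
ee_rot: [0.036, 3.14, -0.0]
force: [-7.5, 1.3, 15.2]
opening: 0.15
gripper_force: 26.3
```

Contact. Release and rise.

Call:
{"api": "servo_tool", "payload": {
  "steps": [0, 0, -0.1, 0, 0.05, 0, 0, -0.1, 0, 0.2, 0, 0, -0.1, 0, 0.3, 0, 0, -0.1, 0, 0.3, 0, 0, -0.1, 0, 0.3, 0, 0, -2, 0, 0.3, 0, 0, -5, 0, 0.3, 0, 0, -7.5, 0, 0.3, 0, 0, -7.5, 0, 0.3]
}}

```text
clock: 16.55
ee_pos: [0.6187, -0.0442, 0.0732]
ee_rot: [0.036, 3.137, -0.001]
force: [-0.1, 0.6, -0.1]
opening: 0.3
gripper_force: 0.0
```

```bash
python3 - <<'E'
from h import *
go(.4147,-.1382,.07,85); go(.3554,-.2831,.07,85)
E
```

```text
shift cm [20.18 -9.87  0.23] turn 0.065 q6 -1.66 tilt [ 0.005 -0.001 -1.   ] yaw 88.7
shift cm [ 25.78 -24.49   0.21] turn 0.065 q6 -1.66 tilt [ 0.005 -0.001 -1.   ] yaw 88.7
```

Call:
{"api": "servo_tool", "payload": {
  "steps": [2.5, -1.2, 0, 0.01, 0.4, 6, -2.9, 0, 0.02, 0.5, 10.5, -5.1, 0, 0.04, 0.6, 15, -7.3, 0, 0.05, 0.75, 18.5, -9, 0, 0.06, 0.75, 20, -9.8, 0, 0.06, 0.75, 20.2, -9.9, 0, 0.06, 0.75, 20.2, -9.9, 1.5, 0.06, 0.75, 20.2, -9.9, 2.5, 0.06, 0.75, 20.2, -9.9, 2.5, 0.06, 0.75, 20.2, -9.9, 2.5, 0.06, 0.75]
}}

```text
clock: 17.92
ee_pos: [0.4134, -0.1383, 0.0445]
ee_rot: [-0.129, -3.139, -0.0]
force: [-1.0, -0.6, 1.5]
opening: 0.749
gripper_force: 0.0
```

```bash
python3 - <<'E'
from h import *
go(.4147,-.1382,-.005,85)
p,d=eyes.camera("scene")
cv2.imwrite("pics/m7.png",cv2.resize(p[170:290,180:340,::-1],(800,600),interpolation=cv2.INTER_CUBIC))
E
```

```text
shift cm [-0.13  0.02  4.95] turn 0.005 q6 -1.87 tilt [-0.  0. -1.] yaw 85.3
```

View pics/m7.png

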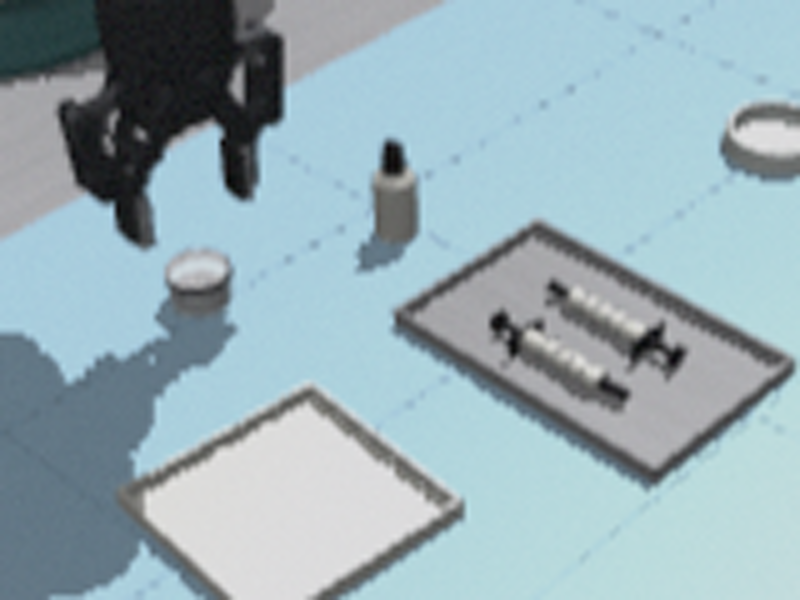

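Both syringes lie side by side along the tray, at picture (615,330) and (560,360). The gripper straddles pot 1 at (198,282).

Call:
{"api": "servo_tool", "payload": {
  "steps": [-0.1, 0, 1.5, 0, 0.75, -0.1, 0, 3.2, 0, 0.75, -0.1, 0, 4.5, 0, 0.75, -0.1, 0, 4.9, 0, 0.75, -0.1, 0, 4.9, 0, 0.65, -0.1, 0, 4.9, 0, 0.55, -0.1, 0, 4.9, 0, 0.48, -0.1, 0, 4.9, 0, 0.42, -0.1, 0, 4.9, 0, 0.35, -0.1, 0, 4.9, 0, 0.35, -0.1, 0, 4.9, 0, 0.35]
}}

```text
clock: 19.35
ee_pos: [0.4144, -0.1386, -0.0039]
ee_rot: [0.13, 3.138, -0.0]
force: [-1.9, 0.8, 6.3]
opening: 0.427
gripper_force: 24.9
```

Call:
{"api": "servo_tool", "payload": {
  "steps": [0, 0, -1, 0, 0.35, 0, 0, -3, 0, 0.35, 0, 0, -5, 0, 0.35, 0, 0, -6, 0, 0.35, 0, 0, -6, 0, 0.35]
}}

```text
clock: 19.98
ee_pos: [0.4145, -0.1386, 0.0562]
ee_rot: [0.13, 3.138, -0.001]
force: [0.3, -0.5, -0.3]
opening: 0.434
gripper_force: 25.2
```

```bash
python3 - <<'E'
from h import *
go(.610,-.226,.055,85)
E
```

```text
shift cm [-20.21  -7.09   0.15] turn 0.004 q6 -1.87 tilt [ 0.001 -0.    -1.   ] yaw 85.3
```

Call:
{"api": "servo_tool", "payload": {
  "steps": [-2.5, -0.9, 0, 0, 0.35, -6, -2.1, 0, 0, 0.35, -10.5, -3.7, 0, 0, 0.35, -15, -5.3, 0, 0, 0.35, -18.5, -6.5, 0, 0, 0.35, -20, -7, 0, 0, 0.35, -20.2, -7.1, 0, 0, 0.35, -20.2, -7.1, 2, 0, 0.35, -20.2, -7.1, 3.5, 0, 0.35, -20.2, -7.1, 4.5, 0, 0.35, -20.2, -7.1, 5, 0, 0.35, -20.2, -7.1, 5.2, 0, 0.35, -20.2, -7.1, 5.2, 0, 0.35]
}}

```text
clock: 21.6
ee_pos: [0.6097, -0.226, 0.0039]
ee_rot: [0.13, 3.139, -0.0]
force: [-0.1, -0.3, 0.4]
opening: 0.433
gripper_force: 25.2
```

```bash
python3 - <<'E'
from h import *
go(.610,-.226,-.001,85)
E
```

```text
shift cm [-0.02  0.    0.49] turn 0.004 q6 -1.88 tilt [ 0. -0. -1.] yaw 85.3
```

Call:
{"api": "servo_tool", "payload": {
  "steps": [0, 0, 0.2, 0, 0.35, 0, 0, 0.35, 0, 0.35, 0, 0, 0.45, 0, 0.35, 0, 0, 0.5, 0, 0.35]
}}

```text
clock: 22.1
ee_pos: [0.6096, -0.226, -0.0008]
ee_rot: [-0.13, -3.139, 0.0]
force: [-5.2, 2.0, 10.8]
opening: 0.438
gripper_force: 26.0
```

Call:
{"api": "servo_tool", "payload": {
  "steps": [0, 0, -0.05, 0, 0.45, 0, 0, -0.1, 0, 0.55, 0, 0, -0.1, 0, 0.62, 0, 0, -0.1, 0, 0.62, 0, 0, -0.1, 0, 0.62, 0, 0, -2, 0, 0.62, 0, 0, -4.5, 0, 0.62, 0, 0, -6.5, 0, 0.62, 0, 0, -7, 0, 0.62]
}}

```text
clock: 23.22
ee_pos: [0.6103, -0.2262, 0.0709]
ee_rot: [0.13, 3.136, -0.001]
force: [-0.1, -0.3, -0.0]
opening: 0.617
gripper_force: 0.0
```

```bash
python3 - <<'E'
from h import *
go(.3554,-.2831,.045,85)
E
```

```text
shift cm [24.94 -7.77  2.53] turn 0.004 q6 -1.88 tilt [ 0.003 -0.001 -1.   ] yaw 85.3
```

Call:
{"api": "servo_tool", "payload": {
  "steps": [2.5, -0.8, 0, 0, 0.62, 6.5, -2, 0, 0, 0.75, 11.5, -3.6, 0, 0, 0.75, 16.5, -5.1, 0, 0, 0.75, 21, -6.5, 0.5, 0, 0.75, 24, -7.5, 1.5, 0, 0.75, 24.9, -7.8, 2.5, 0, 0.75, 24.9, -7.8, 2.5, 0, 0.75, 24.9, -7.8, 2.5, 0, 0.75, 24.9, -7.8, 2.5, 0, 0.75]
}}

```text
clock: 24.48
ee_pos: [0.3558, -0.283, 0.0439]
ee_rot: [0.129, 3.139, -0.0]
force: [0.6, -0.2, 1.2]
opening: 0.75
gripper_force: 0.0
```

```bash
python3 - <<'E'
from h import *
go(.3554,-.2831,-.004,85)
p,d=eyes.camera("scene")
cv2.imwrite("pics/m8.png",cv2.resize(p[190:310,120:280,::-1],(800,600),interpolation=cv2.INTER_CUBIC))
E
```

```text
shift cm [ 0.04 -0.01  4.79] turn 0.005 q6 -2.22 tilt [ 0. -0. -1.] yaw 85.3
```

View pics/m8.png

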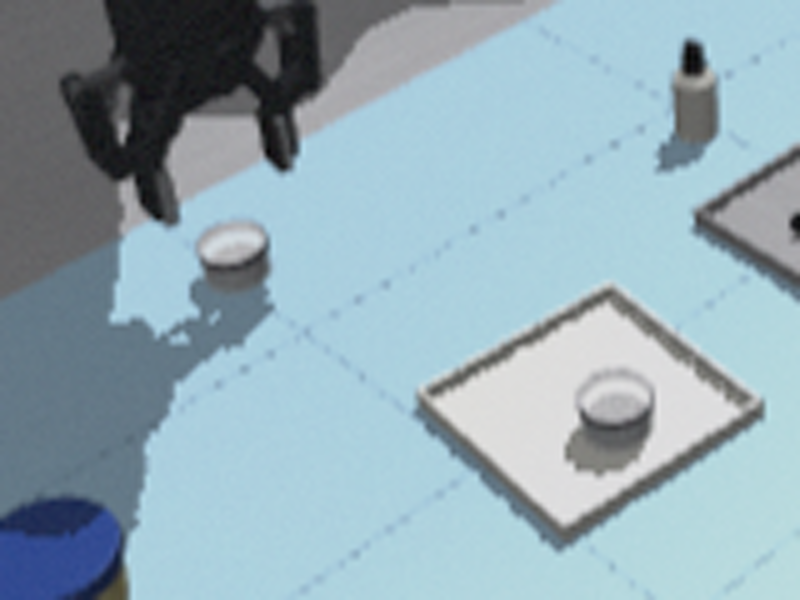

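Pot 1 stands in the square tray at picture (615,408), and pot 2 at (234,255) lies under the open gripper.

Call:
{"api": "servo_tool", "payload": {
  "steps": [0, 0, 1.5, 0, 0.75, 0, 0, 3, 0, 0.75, 0, 0, 4.3, 0, 0.75, 0, 0, 4.7, 0, 0.75, 0, 0, 4.7, 0, 0.65, 0, 0, 4.7, 0, 0.55, 0, 0, 4.7, 0, 0.48, 0, 0, 4.7, 0, 0.42, 0, 0, 4.7, 0, 0.35, 0, 0, 4.7, 0, 0.35, 0, 0, 4.7, 0, 0.35]
}}

```text
clock: 25.9
ee_pos: [0.3552, -0.2833, -0.0028]
ee_rot: [0.13, 3.138, -0.001]
force: [-2.1, 1.4, 6.0]
opening: 0.434
gripper_force: 24.9
```

Call:
{"api": "servo_tool", "payload": {
  "steps": [0, 0, -1, 0, 0.35, 0, 0, -3, 0, 0.35, 0, 0, -5, 0, 0.35, 0, 0, -7, 0, 0.35, 0, 0, -7, 0, 0.35]
}}

```text
clock: 26.52
ee_pos: [0.3556, -0.2836, 0.0684]
ee_rot: [0.13, 3.137, -0.003]
force: [0.3, 0.1, -0.4]
opening: 0.43
gripper_force: 25.2
```

```bash
python3 - <<'E'
from h import *
go(.562,-.222,.065,85)
E
```

```text
shift cm [-20.06   7.85   0.37] turn 0.004 q6 -2.22 tilt [ 0.002 -0.002 -1.   ] yaw 85.3
```

Call:
{"api": "servo_tool", "payload": {
  "steps": [-2.5, 1, 0, 0, 0.35, -6, 2.4, 0, 0, 0.35, -10.5, 4.1, 0, 0, 0.35, -15, 5.9, 0, 0, 0.35, -18.5, 7.2, 0, 0, 0.35, -19.9, 7.8, 0.2, 0, 0.35, -20.1, 7.9, 0.4, 0, 0.35, -20.1, 7.9, 2, 0, 0.35, -20.1, 7.9, 4, 0, 0.35, -20.1, 7.9, 5.5, 0, 0.35, -20.1, 7.9, 6, 0, 0.35, -20.1, 7.9, 6.2, 0, 0.35, -20.1, 7.9, 6.2, 0, 0.35]
}}

```text
clock: 28.15
ee_pos: [0.5621, -0.2211, 0.005]
ee_rot: [0.13, 3.138, -0.0]
force: [0.3, 0.2, -0.6]
opening: 0.433
gripper_force: 25.2
```

```bash
python3 - <<'E'
from h import *
go(.562,-.222,-.0005,85)
E
```

```text
shift cm [-0.   -0.09  0.55] turn 0.004 q6 -1.9 tilt [ 0. -0. -1.] yaw 85.3
```

Call:
{"api": "servo_tool", "payload": {
  "steps": [0, 0, 0.2, 0, 0.35, 0, 0, 0.35, 0, 0.35, 0, 0, 0.45, 0, 0.35, 0, 0, 0.5, 0, 0.35]
}}

```text
clock: 28.65
ee_pos: [0.5619, -0.221, 0.0002]
ee_rot: [0.13, 3.139, -0.0]
force: [-5.7, 2.8, 11.5]
opening: 0.432
gripper_force: 26.1
```

Call:
{"api": "servo_tool", "payload": {
  "steps": [0, 0, -0.05, 0, 0.45, 0, 0, -0.1, 0, 0.55, 0, 0, -0.1, 0, 0.62, 0, 0, -0.1, 0, 0.62, 0, 0, -0.1, 0, 0.62, 0, 0, -2, 0, 0.62, 0, 0, -5, 0, 0.62, 0, 0, -8.5, 0, 0.62, 0, 0, -11, 0, 0.62, 0, 0, -11, 0, 0.62]
}}

```text
clock: 29.9
ee_pos: [0.5629, -0.2214, 0.1131]
ee_rot: [0.13, 3.135, -0.003]
force: [-0.9, 0.3, 0.2]
opening: 0.619
gripper_force: 0.0
```

```bash
python3 - <<'E'
from h import *
go(.4541,-.0107,.11,85)
E
```

```text
shift cm [12.58 20.1   0.23] turn 0.004 q6 -1.9 tilt [ 0.004 -0.002 -1.   ] yaw 85.3
```

Call:
{"api": "servo_tool", "payload": {
  "steps": [1.6, 2.5, 0, 0, 0.62, 4, 6.4, 0, 0, 0.7, 7, 11, 0, 0, 0.75, 10, 16, 0, 0, 0.75, 12, 19.2, 0, 0, 0.75, 12.6, 20.1, 0.2, 0, 0.75, 12.6, 20.1, 0.2, 0, 0.75, 12.6, 20.1, 0.2, 0, 0.75]
}}

```text
clock: 30.9
ee_pos: [0.4532, -0.011, 0.1075]
ee_rot: [-0.131, -3.139, 0.0]
force: [0.4, 0.1, -0.1]
opening: 0.753
gripper_force: 0.0
```

```bash
python3 - <<'E'
from h import *
print(ray("scene",[(258.4,198.6)],.066).round(4))
go(.4541,-.0107,.013,85)
p,d=eyes.camera("scene")
cv2.imwrite("pics/m9.png",cv2.resize(p[160:310,180:380,::-1],(800,600),interpolation=cv2.INTER_CUBIC))
E
```

```text
[[ 0.4517 -0.0094  0.066 ]]
shift cm [-0.09  0.04  9.45] turn 0.004 q6 -1.57 tilt [-0. -0. -1.] yaw 85.2
```

View pics/m9.png

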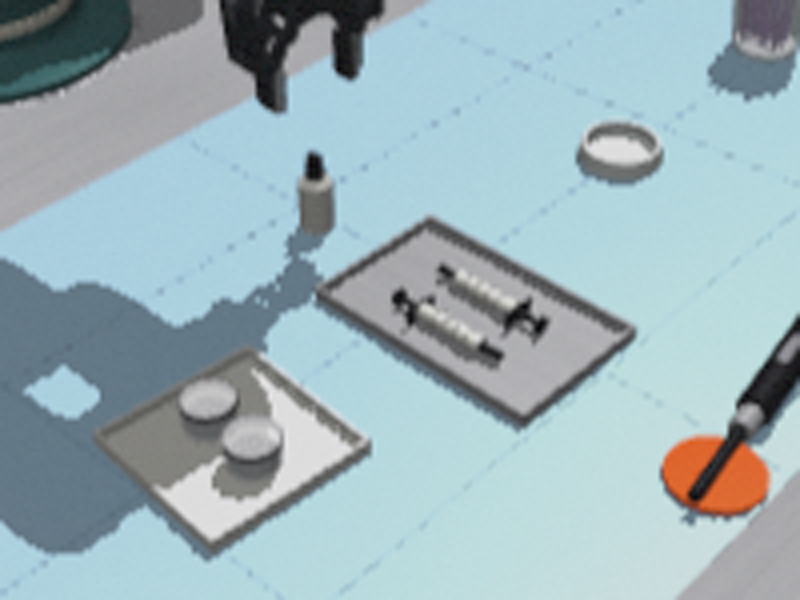

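Both pots stand in the square tray at picture (208,405) and (252,443). The syringes are fine, and the gripper is centred above the bottle at (316,195). The scene camera puts the bottle within 3 mm of the top-camera value.

Call:
{"api": "servo_tool", "payload": {
  "steps": [0, 0, 2, 0, 0.75, 0, 0, 4.5, 0, 0.75, 0, 0, 7, 0, 0.75, 0, 0, 8.8, 0, 0.75, 0, 0, 9.4, 0, 0.75, 0, 0, 9.4, 0, 0.65, 0, 0, 9.4, 0, 0.55, 0, 0, 9.4, 0, 0.45, 0, 0, 9.4, 0, 0.38, 0, 0, 9.4, 0, 0.3, 0, 0, 9.4, 0, 0.22, 0, 0, 9.4, 0, 0.22, 0, 0, 9.4, 0, 0.22]
}}

```text
clock: 32.58
ee_pos: [0.4532, -0.0102, 0.014]
ee_rot: [0.13, 3.138, -0.0]
force: [-1.2, -0.4, 6.5]
opening: 0.315
gripper_force: 24.7
```

```bash
python3 - <<'E'
from h import *
p,d=eyes.camera("scene")
cv2.imwrite("pics/m10.png",cv2.resize(p[150:240,210:330,::-1],(800,600),interpolation=cv2.INTER_CUBIC))
E
```

```text
(no output)
```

View pics/m10.png

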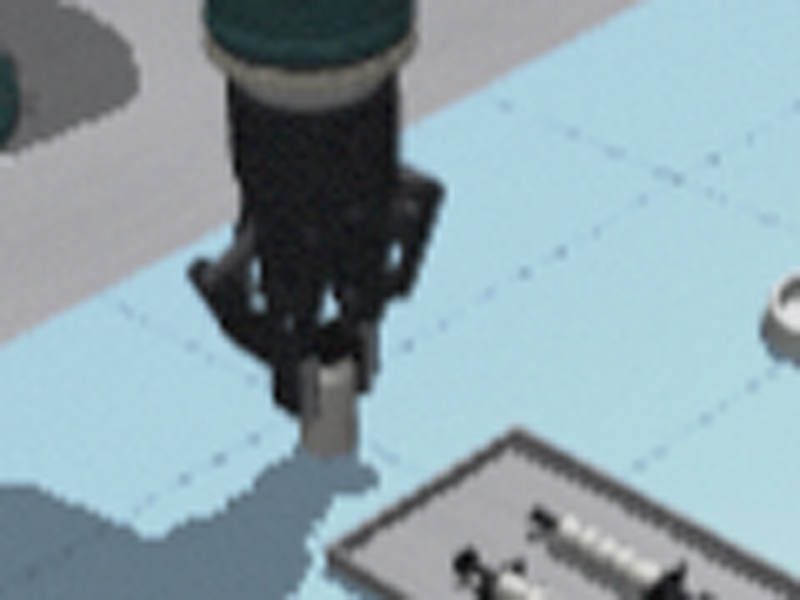

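The bottle is gripped upright by its upper body, with the finger tips well clear of the table. Now lift and carry it.

Call:
{"api": "servo_tool", "payload": {
  "steps": [0, 0, -1, 0, 0.22, 0, 0, -3, 0, 0.22, 0, 0, -5, 0, 0.22, 0, 0, -6, 0, 0.22, 0, 0, -6, 0, 0.22]
}}

```text
clock: 33.25
ee_pos: [0.4532, -0.0103, 0.0741]
ee_rot: [0.13, 3.138, -0.0]
force: [-0.4, 0.2, -0.6]
opening: 0.317
gripper_force: 24.8
```

```bash
python3 - <<'E'
from h import *
go(.5723,.2242,.074)
E
```

```text
shift cm [-9.930e+00  2.435e+01  2.000e-02] turn 0 q6 -1.57 tilt [ 0.001 -0.    -1.   ] yaw 85.3
```

Call:
{"api": "servo_tool", "payload": {
  "steps": [-0.8, 2, 0, 0, 0.22, -2, 5, 0, 0, 0.22, -3.6, 8.8, 0, 0, 0.22, -5.2, 12.8, 0, 0, 0.22, -6.8, 16.8, 0, 0, 0.22, -8.3, 20.4, 0, 0, 0.22, -9.4, 23, 0, 0, 0.22, -9.9, 24.3, 0, 0, 0.22, -9.9, 24.3, 0, 0, 0.22, -9.9, 24.3, 1.5, 0, 0.22, -9.9, 24.3, 2.5, 0, 0.22, -9.9, 24.3, 3, 0, 0.22, -9.9, 24.3, 3, 0, 0.22]
}}

```text
clock: 34.88
ee_pos: [0.5715, 0.2234, 0.0431]
ee_rot: [-0.13, -3.138, 0.0]
force: [0.3, 0.4, 0.9]
opening: 0.317
gripper_force: 24.8
```

```bash
python3 - <<'E'
from h import *
go(.5723,.2242,.018)
p,d=eyes.camera("scene")
cv2.imwrite("pics/m11.png",cv2.resize(p[140:230,280:400,::-1],(800,600),interpolation=cv2.INTER_CUBIC))
E
```

```text
shift cm [-0.08  0.08  2.51] turn 0 q6 -1.16 tilt [-0.001 -0.    -1.   ] yaw 85.2
```

View pics/m11.png

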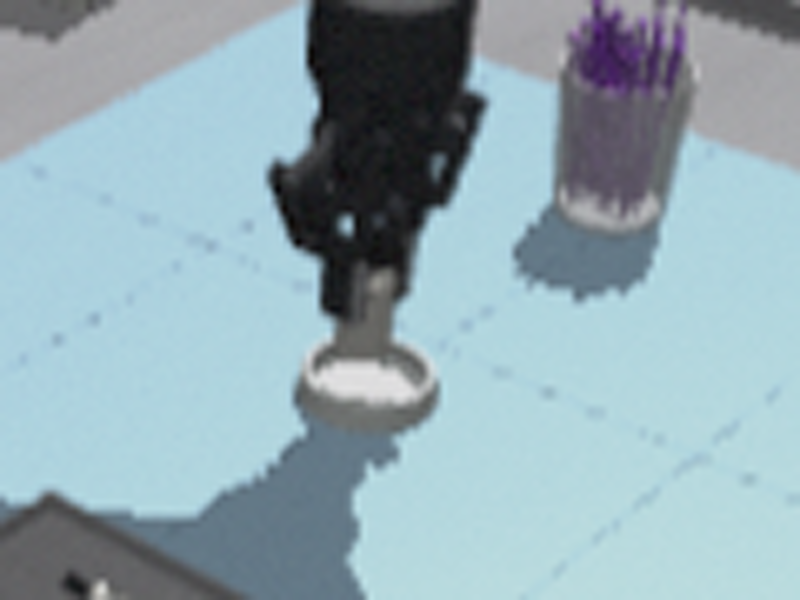

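The bottle hangs upright over the stand: base at (366,355), ring centre about (369,374). Lowering.

Call:
{"api": "servo_tool", "payload": {
  "steps": [-0.1, 0.1, 0.7, 0, 0.22, -0.1, 0.1, 1.4, 0, 0.22, -0.1, 0.1, 1.9, 0, 0.22, -0.1, 0.1, 2.2, 0, 0.22, -0.1, 0.1, 2.3, 0, 0.22]
}}

```text
clock: 35.55
ee_pos: [0.5727, 0.2247, 0.0204]
ee_rot: [-0.13, -3.139, 0.0]
force: [-0.0, 0.4, 0.2]
opening: 0.315
gripper_force: 24.8
```

Call:
{"api": "servo_tool", "payload": {
  "steps": [0, 0, 0.1, 0, 0.22, 0, 0, 0.2, 0, 0.22]
}}

```text
clock: 35.8
ee_pos: [0.5728, 0.2247, 0.0187]
ee_rot: [0.13, 3.139, 0.0]
force: [-0.5, 0.0, -0.1]
opening: 0.317
gripper_force: 24.8
```

Call:
{"api": "servo_tool", "payload": {
  "steps": [0, 0, 0.1, 0, 0.22, 0, 0, 0.2, 0, 0.22]
}}

```text
clock: 36.05
ee_pos: [0.5733, 0.2247, 0.0179]
ee_rot: [0.13, 3.138, 0.0]
force: [-6.3, -3.1, 19.0]
opening: 0.31
gripper_force: 26.4
```

Contact with the floor. Release gently, rise, and look.

Call:
{"api": "servo_tool", "payload": {
  "steps": [0, 0, -0.1, 0, 0.25, 0, 0, -0.1, 0, 0.35, 0, 0, -0.1, 0, 0.45, 0, 0, -0.1, 0, 0.6, 0, 0, -0.1, 0, 0.6, 0, 0, -1.5, 0, 0.6, 0, 0, -4, 0, 0.6, 0, 0, -8, 0, 0.6, 0, 0, -13, 0, 0.6, 0, 0, -16, 0, 0.6, 0, 0, -16, 0, 0.6]
}}

```text
clock: 37.42
ee_pos: [0.5737, 0.225, 0.1806]
ee_rot: [0.13, 3.134, 0.003]
force: [-0.0, 0.3, -1.2]
opening: 0.603
gripper_force: 0.0
```

```bash
python3 - <<'E'
from h import *
p,d=eyes.camera("scene")
cv2.imwrite("pics/m12.png",cv2.resize(p[120:330,100:380,::-1],(800,600),interpolation=cv2.INTER_CUBIC))
E
```

```text
(no output)
```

View pics/m12.png

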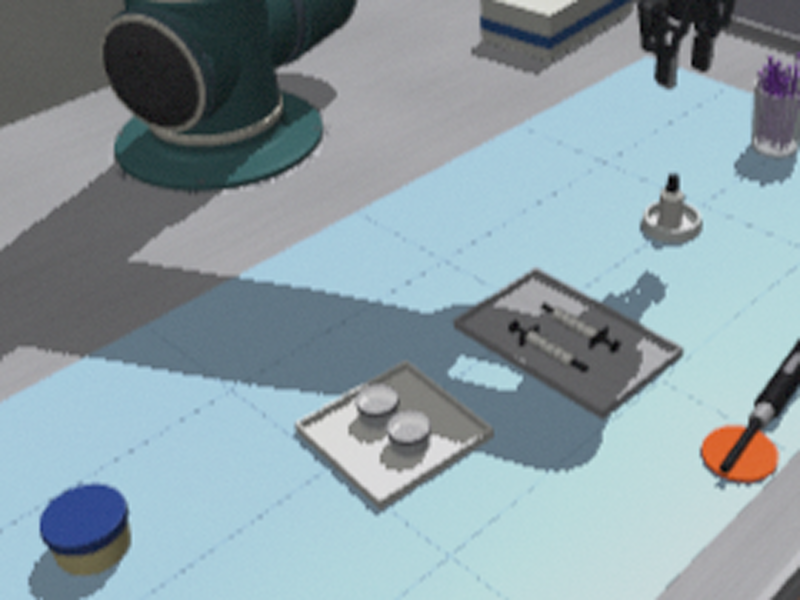

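The final picture shows the bottle upright in the stand (672,210), both pots in the square tray (377,403) and (408,432), and both syringes side by side in the long tray. The tumbler and tub are untouched, and the gripper is clear.

```bash
python3 -c "
from cell import ticket; print(ticket.sign_off())"
```

```text
the job is handed in; nothing more can be done
None
```

The job is done and handed in at about 37 s: both syringes lie side by side in the long tray, both pots stand lid up in the square tray, the bottle stands upright in the round stand, and the tumbler and tub were not touched.

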